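# Slide the battery pack down the test dock's lane

## Task

Push the grey battery pack squarely down the lane of the test dock until its front rests against the white tester, sliding it on the dock plate all the way and never lifting it; the two aluminium guide rails have only just been glued down, so neither the pack nor the robot may touch either of them. Then press the round test key on top of the tester fully down and let it come back up. Do not press the key before the pack is home, and leave everything else on the bench where it is.

Things in the scene. Friction and masses are not known exactly. Their poses are not given: they have to be found in the camera images.
- pack: Battery pack: a loose grey box 110 mm long (own x), 92 wide (y), 50 high, 0.35 to 0.7 kg, pale label and dark slots on top. Origin: centre of its underside; +x points to the front face with two small brass contacts. Starts on the plate's open end before the rails, up to 20 mm off the lane's middle and 0.2 rad askew. Slides by friction (1 to 8 N); may be pushed on any side.
- dock: Test dock, fixed: dark plate, x -250 to 180, y -95 to 95 mm in its own frame, top at height 4 mm. Origin: plate's underside on the lane's middle line; +x points down the lane, +y left of that. White tester on the far end: x 100 to 180, y -65 to 65 mm, top at height 60 mm; its upright face at x = 100 ends the lane. Lane 110 mm wide: 9 mm free each side of a centred pack.
- rail_left: Left aluminium guide rail on the dock, 170 mm long, 8 mm wide, 12 mm high, its top 16 mm above the bench. Origin at the centre of its underside, at dock x = 5, y = +59 mm; so it runs from dock x = -80 to +90 mm and its inner face is at y = +55 mm. Not to be touched.
- rail_right: Right aluminium guide rail, the same, origin at dock x = 5, y = -59 mm, inner face at y = -55 mm. Not to be touched.
- home (a point): Where the pack's origin lies when it is home: on the plate's top (height 4 mm), on the lane's middle line, at dock x = 45 mm. Axes as the dock's.
- test_key_top (a point): Centre of the top face of the test key, a round grey push button of 30 mm diameter standing on top of the tester. It is pressed straight down.
- test_key (a joint): Travel of the test key in m: 0 is up, 0.006 is fully down (a spring; about 4 N presses it fully).
- tape_roll: Bystander: black tape roll, 64 mm across, 18 mm high, lying flat beside the lane on the side away from the robot. Origin at the underside's centre.
- screwdriver: Bystander: screwdriver 150 mm long, lying near the lane on the robot's side. Origin under its middle.
- cell: Bystander: upright steel battery cell, 26 mm across, 50 mm high, beside the lane on the side away from the robot. Origin at the underside's centre.
- mouse: Bystander: dark computer mouse 85 x 52 x 34 mm to the left of the tester. Origin at the underside's centre.
- screw_jar: Bystander: small glass jar 50 mm across, 60 mm high, at the left near the robot. Origin at the underside's centre.

How it is judged:
By the outcome, as a careful person would: the job done as asked, in the order asked, and still so for the second after the job is handed in, with the robot touching nothing.
It also fails if it takes over 72 s, if anything falls off the work surface, if the arm or the gripper's body presses on something with over 40 N, if the wrist force passes 120 N, or if a joint passes its speed limit or range.

## Robot

A 6-joint arm with a two-finger parallel gripper is mounted at the origin on the work surface. World frame = base frame: x ahead of the robot, y to its left, z up, the work surface at z = 0. Lengths are in mm, angles in rad, forces in N, time in s.
With the tool pointing down it reaches from about 300 to 775 mm from the base axis. Payload 14.6 kg.
Tool frame: the origin (TCP) lies at the very end of the fingers, on their centre line; the grasp point (between the pads) lies 19 mm behind it; z points along the fingers, y is the line along which they close (so a half turn about z gives the same grasp; the last joint's range is limited). The gripper opens to 94 mm and grips with 3 to 60 N. Pads are 16 mm wide; open, the fingers measure 119 mm over their backs; the gripper's body (75 mm by 177 mm) begins 78 mm behind the grasp point.
Start: joints at [1.239, 0.3, 1.521, -0, 1.321, -0.067], TCP at [143.942, 530.82, 205.446] pointing down, gripper open.
Joint ranges: [-3.03, 3.03], [-0.79, 2.21], [0.23, 2.52], [-1.04, 4.18], [0, 3.07], [-2.55, 2.55]. Speed limits (rad/s): [2.22, 2.22, 2.57, 3.14, 3.14, 3.14].

## Interface

Orientations are given as [roll, pitch, yaw] about the fixed x, y, z axes, in that order (R = Rz(yaw) Ry(pitch) Rx(roll)).
In Python, from cell import manip, eyes, ticket gives the robot as it stands. The module is installed in compiled form; this text tells all that it offers.
- The arm moves only by the tool arm_command, never from a script. Its argument "plan" is a list of rows, each a list of 5 numbers: the opening, from -1 (shut) to 1 (fully open), then the shift along the tool's x, y, z in m, then the turn about the tool's z in rad. In form: [[jaw, dx, dy, dz, roll], ...]. A call has 1 to 20 rows; each row shifts and turns the commanded pose from where the row before left it, along the tool's axes as they then stand; what a row does not reach is not made up. A row lasts 1/8 s, in which the tool goes at most 62.5 mm and 10.7 degrees, less where a joint would pass 70% of its speed; a pose out of reach is approached as far as the arm can. A call is refused whole if a number of a shift passes 0.0625 or a number of a turn 0.188, either way. A call with a gripper value outside its range is refused whole. The fingers move at their own pace and stop on an object; "newtons" is the grip in N (left out, the last holds). Time passes only in rows, so rows that do not move let the fingers close. It gives the time, the measured TCP pose, the force, the opening and the grip force at its end, in the units of the state.
- manip.read_state(): the state, without advancing time (a new reading comes with each control period).
- eyes.camera(name): name is "scene" or "top"; returns a dict with "img" (480x640x3 uint8, blue, green, red), "z_map" (480x640 float32, mm along the optical axis (not along the pixel's ray), 0 where there is no reading), "fx", "fy", "cx", "cy" (pixels), "eye" and "orientation" of the camera in the world. Camera axes: x right, y down, z forward; pixel columns grow to the right and rows downward; lengths in mm; the calibration is good to about 2 mm. A picture is of the moment at which its call begins.
- ticket.sign_off(): hands the job in; it is judged then, once.
The state is a dict: "clock": time; "joints": joint angles; "qd": joint speeds; "effort": joint torques, N m; "eef_pos": TCP position; "eef_rot": TCP orientation; "wrist_force": force on the tool from outside, world axes, zero at the start; "moment": the same for the moment, N m; "finger_gap": finger opening in mm; "finger_force": force on a finger pad.
Only numpy, scipy, OpenCV 4.12 (cv2) and the standard library are available. Lean on these libraries where they do the work, as an engineer would, in place of code of your own. Each camera call takes 0.05 s, during which the arm holds its last target. There are 200 camera calls.

## Working session

There is one attempt and no reset: what is moved stays moved. The work goes in short steps, Python scripts to look and compute and a tool call to move; the robot and the scene stay as the last step left them, time stands still between calls to the robot, and variables do not carry over. Pictures are saved under pics/ and viewed, at most 10 in all, crops included, and the job is handed in when it is done.

Besides the shell and the picture viewer there is one more tool, called after ">>>" in YAML: its name, and indented under it one key for each argument. arm_command: Moves the arm, as the interface text tells. Its arguments: {"type":"object","properties":{"plan":{"type":"array"},"newtons":{"type":"number"}},"required":["plan"]}

```bash
mkdir -p pics; cat > h.py <<'E'
import numpy as np, cv2
from cell import manip, eyes, ticket
from scipy.spatial.transform import Rotation as Ro
def cam(n):
    c=eyes.camera(n); return c
def Rc(c):
    o=np.array(c["orientation"],float)
    if o.shape==(3,3): return o
    if o.size==3: return Ro.from_euler('xyz',o).as_matrix()
    return Ro.from_quat(o).as_matrix()
def ray(c,uv,z):
    uv=np.atleast_2d(uv).astype(float)
    d=np.c_[(uv[:,0]-c["cx"])/c["fx"],(uv[:,1]-c["cy"])/c["fy"],np.ones(len(uv))]@Rc(c).T
    e=np.array(c["eye"],float); return e+d*((z-e[2])/d[:,2])[:,None]
def cloud(c):
    v,u=np.mgrid[:480,:640]; z=c["z_map"]
    p=np.stack([(u-c["cx"])/c["fx"]*z,(v-c["cy"])/c["fy"]*z,z],-1)
    P=p@Rc(c).T+np.array(c["eye"]); P[z==0]=np.nan; return P
E
python3 - <<'E'
from h import *
for n in("scene","top"):
    c=cam(n); cv2.imwrite(f"pics/{n}0.png",c["img"]); print(n,c["eye"],c["orientation"],c["fx"],c["cx"],c["cy"])
print(manip.read_state())
E
```

```text
scene [1128.38837069  -95.05385157  687.49449017] [-2.31707082 -0.01649989  1.25597044] 486.91746675133896 313.6377357300585 231.9889580931739
top [ 443.3008322   151.6121623  1110.99382855] [-3.08637471 -0.00962041 -1.59007921] 553.5279631691166 318.08363302301814 231.20484662764997
{'clock': 0.1, 'joints': array([ 1.23940641e+00,  3.00359740e-01,  1.52152326e+00,  7.24174784e-07,
        1.32067668e+00, -6.66154766e-02]), 'qd': array([ 9.24614929e-04, -3.97500988e-03, -6.68901175e-04,  6.76211952e-04,
        2.55874123e-05,  6.06817191e-05]), 'effort': array([ 1.03006954e-03, -5.32632172e+01, -3.53290057e+01,  7.09584542e-02,
        2.35468056e-02, -4.41026407e-05]), 'eef_pos': array([143.86598843, 530.61174067, 204.97186828]), 'eef_rot': array([-3.14062782e+00, -6.50709436e-05,  2.87681801e+00]), 'wrist_force': array([-0.09272304, -1.24040593,  0.69421358]), 'moment': array([ 0.01243473,  0.00179996, -0.03570331]), 'finger_force': 0.0, 'finger_gap': 94.02417455576676}
```

View pics/top0.png

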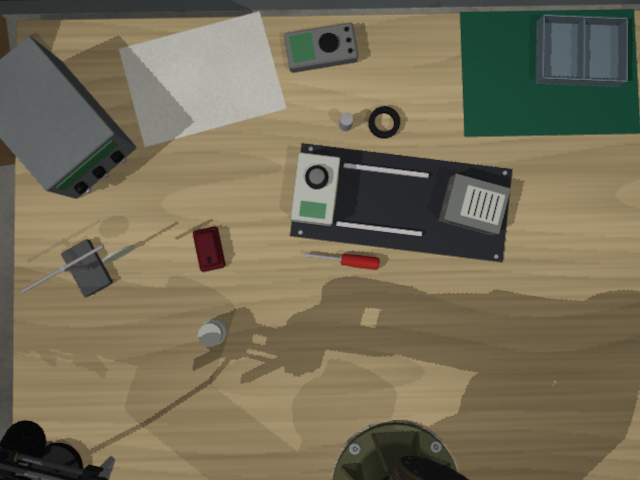

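View pics/scene0.png

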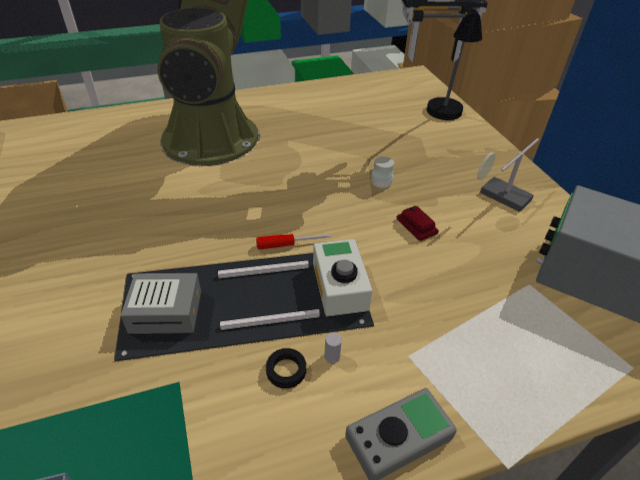

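The top view shows the dock lane running image-left (world +y). The pack is askew at (475,203), and the rails run (345..428, 170) and (337..422, 229). The tester is at (315,188), with the key at (317,176). The tape roll is at (384,122), the cell at (346,121) and the screwdriver at (345,260). The scene view agrees.

```bash
cat > m.py <<'E'
from h import *
def rect(c,mask,z,lo=30):
    mask=mask.astype(np.uint8)
    n,l,s,ce=cv2.connectedComponentsWithStats(mask); out=[]
    for i in range(1,n):
        if s[i,4]<lo: continue
        v,u=np.nonzero(l==i); w=ray(c,np.c_[u,v],z)[:,:2].astype(np.float32)
        r=cv2.minAreaRect(w); out.append((s[i,4],np.round(ce[i]),np.round(r[0],1),np.round(r[1],1),round(r[2],1)))
    return out
E
python3 - <<'E'
from m import *
c=cam("top"); P=cloud(c); Z=P[...,2]; im=c["img"].astype(int); g=im.mean(2); sat=im.max(2)-im.min(2)
roi=np.zeros(Z.shape,bool); roi[138:266,285:520]=1
for nm,m,z in [("plate",roi&(g<70)&(Z<12),4),("rails",roi&(g>110)&(Z>8)&(Z<26)&(sat<40),16),("tester",roi&(Z>48)&(np.arange(640)<345),60),("pack",roi&(Z>46)&(Z<60)&(np.arange(640)>400),54)]:
    print(nm); [print(' ',o) for o in rect(c,m,z)]
print("key Z",Z[172:182,312:323].round(0)[::3,::3], "tester Z",np.nanmedian(Z[195:215,297:303]), "pack Z",np.nanmedian(Z[190:215,465:500]),"plate Z",np.nanmedian(Z[185:215,360:420]),"bench",np.nanmedian(Z[300:320,300:400]))
# plate corner screws & crop
cv2.imwrite("pics/crop.png",cv2.resize(c["img"][135:270,280:520],None,fx=3.3,fy=3.3,interpolation=cv2.INTER_CUBIC))
s=cam("scene"); cv2.imwrite("pics/crops.png",cv2.resize(s["img"][230:370,110:390],None,fx=2.8,fy=2.8,interpolation=cv2.INTER_CUBIC))
E
```

```text
plate
  (np.int32(12889), array([404., 205.]), array([560.3, -29.1]), array([428.8, 189.3]), 81.9)
rails
  (np.int32(346), array([387., 170.]), array([623.1,   2. ]), array([168.9,   8.4]), 82.0)
  (np.int32(356), array([379., 229.]), array([507. ,  18.9]), array([168.6,   9.1]), 81.9)
  (np.int32(110), array([322., 257.]), array([453.1, 132.2]), array([73.8,  6.1]), 81.8)
tester
  (np.int32(2818), array([315., 189.]), array([583.2, 143.8]), array([ 79.6, 130.5]), 81.9)
pack
  (np.int32(2751), array([477., 204.]), array([ 548.8, -166. ]), array([111.5,  93.1]), 73.4)
key Z [[77. 84. 84. 80.]
 [81. 80. 80. 82.]
 [82. 82. 84. 79.]
 [82. 82. 81. 86.]] tester Z 60.297645266942254 pack Z 55.17129009169594 plate Z 4.398116003485484 bench 0.23665314354434486
```

View pics/crop.png

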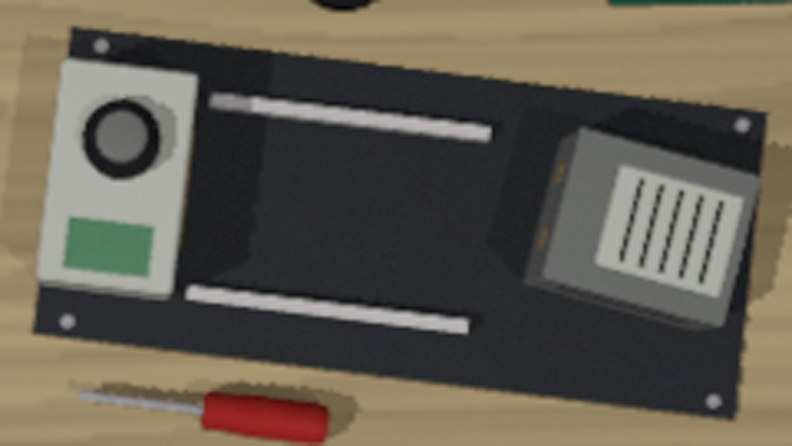

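>>> arm_command:
  plan:
    - [0.28,0,0,0,-0.123]
    - [0.28,-0.016,-0.018,0,0]
    - [0.28,-0.032,-0.035,0,0]
    - [0.28,-0.032,-0.035,0,0]
    - [0.28,-0.032,-0.035,0,0]
    - [0.28,-0.032,-0.035,0,0]
    - [0.28,-0.032,-0.035,0,0]
    - [0.28,-0.032,-0.035,0,0]
    - [0.28,-0.032,-0.035,0,0]
    - [0.28,-0.032,-0.035,0,0]
    - [0.28,-0.032,-0.035,0,0]
    - [0.28,-0.032,-0.035,0,0]
    - [0.28,-0.032,-0.035,0,0]
    - [0.28,-0.032,-0.035,0,0]
    - [0.28,-0.032,-0.035,0,0]
    - [0.28,-0.032,-0.035,0,0]
    - [0.28,-0.032,-0.035,0,0]
    - [0.28,-0.032,-0.035,0,0]
    - [0.28,-0.032,-0.035,0,0]
    - [0.28,-0.016,-0.018,0,0]

```text
clock: 2.7
eef_pos: [625.5, -177.2, 204.6]
eef_rot: [3.142, -0.001, 2.998]
wrist_force: [-1.1, 0.8, 0.8]
finger_gap: 60.3
finger_force: 0.0
```

```bash
cat >> m.py <<'E'
psi=np.deg2rad(81.9); O=np.array([564.4,5.4]); M=np.array([[np.cos(psi),np.sin(psi)],[-np.sin(psi),np.cos(psi)]])
def dk(p): return M@(np.array(p[:2])-O)
def st():
    s=manip.read_state(); print("t",round(s["clock"],2),"dock",dk(s["eef_pos"]).round(1),"z",s["eef_pos"][2].round(1),"yaw-psi",(s["eef_rot"][2]-psi).round(4),"rot",s["eef_rot"].round(3),"F",s["wrist_force"].round(1),"gap",s["finger_gap"].round(1),"j",s["joints"].round(2)); return s
E
python3 -c "
from m import *
st()"
```

```text
Traceback (most recent call last):
  File "m.py", line 13, in st
    s=manip.read_state(); print("t",round(s["clock"],2),"dock",dk(s["eef_pos"]).round(1),"z",s["eef_pos"][2].round(1),"yaw-psi",(s["eef_rot"][2]-psi).round(4),"rot",s["eef_rot"].round(3),"F",s["wrist_force"].round(1),"gap",s["finger_gap"].round(1),"j",s["joints"].round(2)); return s
                                                                                                                                                                                                                               ^^^^^^^^^^^^^^^^^^^^^
AttributeError: 'float' object has no attribute 'round'
```

>>> arm_command:
  plan:
    - [0.28,0,0,0.02,0]
    - [0.28,0,0,0.03,0]
    - [0.28,0,0,0.03,0]
    - [0.28,0,0,0.03,0]
    - [0.28,0,0,0.03,0]
    - [0.28,0,0,0.02,0]
    - [0.28,0,0,0.01,0]
    - [0.28,0,0,0.008,0]
    - [0.28,0,0,0,0]

```text
clock: 3.82
eef_pos: [625.1, -175.3, 27.5]
eef_rot: [-3.142, 0.0, 3.0]
wrist_force: [0.3, -0.6, 0.4]
finger_gap: 60.0
finger_force: 0.0
```

```bash
sed -i 's/s\["finger_gap"\].round(1)/round(s["finger_gap"],1)/' m.py
python3 - <<'E'
from m import *
st()
s=cam("scene"); cv2.imwrite("pics/s1.png",cv2.resize(s["img"][200:380,80:380],None,fx=2.6,fy=2.6,interpolation=cv2.INTER_CUBIC))
E
```

```text
t 3.83 dock [-170.3  -85.5] z 27.5 yaw-psi 1.5704 rot [-3.142  0.     3.   ] F [ 0.3 -0.6  0.4] gap 60.0 j [-0.33  0.7   1.36  0.    1.08 -1.76]
```

View pics/s1.png

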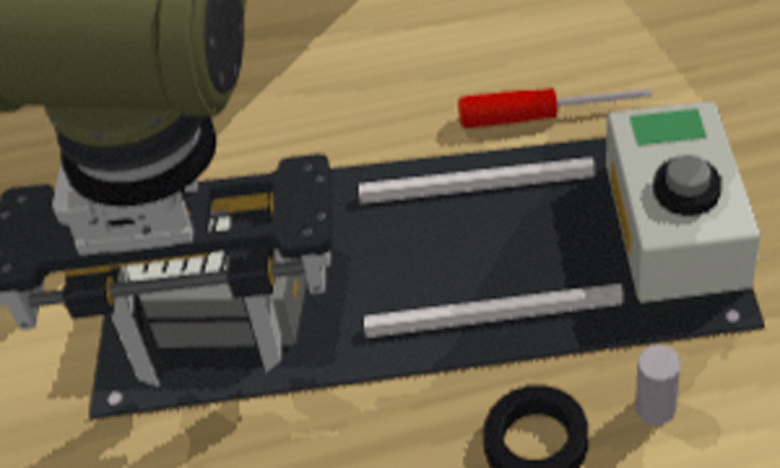

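The crop shows both fingers, (145,350) and (270,340), standing beside the pack's far side face and clear of the rails. Next is the squaring side push.

>>> arm_command:
  plan:
    - [0.28,0.006,0,0,0]
    - [0.28,0.006,0,0,0]
    - [0.28,0.003,0,0,0]
    - [0.28,0.002,0,0,0]
    - [0.28,0.002,0,0,0]
    - [0.28,0.002,0,0,0]
    - [0.28,0.002,0,0,0]
    - [0.28,0.002,0,0,0]
    - [0.28,0.002,0,0,0]
    - [0.28,0.002,0,0,0]
    - [0.28,0.001,0,0,0]
    - [0.28,0,0,0,0]
    - [0.28,0,0,0,0]

```text
clock: 5.5
eef_pos: [595.1, -171.1, 27.3]
eef_rot: [-3.141, -0.001, 3.0]
wrist_force: [1.5, 0.3, 1.0]
finger_gap: 60.2
finger_force: 0.8
```

```bash
python3 - <<'E'
from m import *
st()
E
```

```text
t 5.5 dock [-170.4  -55.3] z 27.3 yaw-psi 1.5704 rot [-3.141e+00 -1.000e-03  3.000e+00] F [1.5 0.3 1. ] gap 60.2 j [-0.34  0.64  1.46 -0.    1.04 -1.77]
```

>>> arm_command:
  plan:
    - [0.28,-0.015,0,0,0]
    - [0.28,-0.016,0,0,0]
    - [0.28,0,0,-0.03,0]
    - [0.28,0,0,-0.06,0]
    - [0.28,0,0,-0.06,0]
    - [0.28,0,0,-0.03,0]
    - [0.28,0.0215,-0.03,0,0]
    - [0.28,0.0215,-0.03,0,0]
    - [0.28,0.0215,-0.03,0,0]
    - [0.28,0.0215,-0.03,0,0]
    - [0.28,0,0,0,0.1745]
    - [0.28,0,0,0,0.1745]
    - [0.28,0,0,0,0.1745]
    - [0.28,0,0,0,0.1745]
    - [0.28,0,0,0,0.1745]
    - [0.28,0,0,0,0.1745]
    - [0.28,0,0,0,0.1745]
    - [0.28,0,0,0,0.1745]
    - [0.28,0,0,0,0.1745]
    - [0.28,0,0,0,0]

```text
clock: 8.0
eef_pos: [523.5, -282.0, 207.0]
eef_rot: [-3.14, -0.0, 1.43]
wrist_force: [1.2, 0.7, -0.3]
finger_gap: 60.1
finger_force: 0.0
```

```bash
cat >> m.py <<'E'
def pack(name=None):
    c=cam("top"); P=cloud(c); Z=P[...,2]
    D=(P[...,:2]-O)@M.T
    m=(Z>44)&(Z<60)&(abs(D[...,1])<80)&(D[...,0]>-260)&(D[...,0]<97)
    if name: cv2.imwrite(name,c["img"][120:300,260:600])
    for o in rect(c,m,54,200): print("pack",o,dk(o[2]).round(1))
    return c,P
E
python3 - <<'E'
from m import *
st(); c,P=pack("pics/t2.png")
Z=P[...,2];im=c["img"].astype(int);g=im.mean(2)
# key: circle at z~80
m=(Z>68)&(Z<95); m[:, 345:]=0; m[:150]=0; m[200:]=0; m[:,:290]=0
print("key",np.nanmedian(Z[m]),*[(o,dk(o[2])) for o in rect(c,m,80)])
m2=m&(g>85); print(*[(o,dk(o[2])) for o in rect(c,m2,82)])
E
```

```text
t 8.0 dock [-290.3   -0. ] z 207.0 yaw-psi 0.0009 rot [-3.14 -0.    1.43] F [ 1.2  0.7 -0.3] gap 60.1 j [-0.56  0.4   1.38 -0.    1.36 -0.42]
pack (np.int32(2760), array([479., 209.]), array([ 537.9, -169. ]), array([112.3,  93. ]), 79.7) [-176.4    1.7]
key 74.75661628002047 ((np.int32(452), array([317., 177.]), array([602. , 141.6]), array([43.2, 45.3]), 89.0), array([140.1391085 , -18.03414174]))
((np.int32(168), array([316., 176.]), array([603.5, 141.6]), array([24.3, 26.4]), 88.9), array([140.35046035, -19.51917723]))
```

View pics/t2.png

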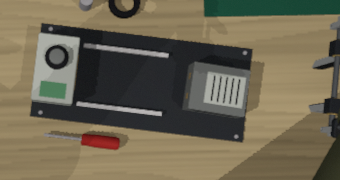

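The crop shows the pack nearly square at its start end, around (218,88), with the gripper standing clear behind it. The rear push is next, first to just before the rails.

>>> arm_command:
  plan:
    - [0.28,0,0,0.03,0]
    - [0.28,0,0,0.05,0]
    - [0.28,0,0,0.05,0]
    - [0.28,0,0,0.035,0]
    - [0.28,0,0,0.015,0]
    - [0.28,0.01,0,0,0]
    - [0.28,0.018,0,0,0]
    - [0.28,0.01,0,0,0]
    - [0.28,0.004,0,0,0]
    - [0.28,0.004,0,0,0]
    - [0.28,0.004,0,0,0]
    - [0.28,0.004,0,0,0]
    - [0.28,0.004,0,0,0]
    - [0.28,0.004,0,0,0]
    - [0.28,0.004,0,0,0]
    - [0.28,0.004,0,0,0]
    - [0.28,0.004,0,0,0]
    - [0.28,0.004,0,0,0]
    - [0.28,0.003,0,0,0]
    - [0.28,0,0,0,0]

```text
clock: 10.55
eef_pos: [535.3, -201.5, 27.4]
eef_rot: [-3.141, -0.0, 1.429]
wrist_force: [-0.1, -2.3, 1.2]
finger_gap: 60.2
finger_force: 0.8
```

```bash
python3 - <<'E'
from m import *
st(); c,P=pack("pics/t3.png")
E
```

```text
t 10.55 dock [-208.9   -0.3] z 27.4 yaw-psi 0.0001 rot [-3.141 -0.     1.429] F [-0.1 -2.3  1.2] gap 60.2 j [-0.42  0.55  1.61  0.    0.98 -0.28]
pack (np.int32(2763), array([462., 208.]), array([ 539.9, -140.9]), array([120.8,  92.6]), 82.2) [-148.3    3.6]
```

View pics/t3.png

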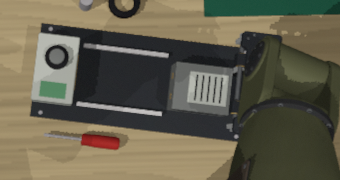

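>>> arm_command:
  plan:
    - [0.28,-0.015,0,0,0]
    - [0.28,-0.016,0,0,0]
    - [0.28,0,0,-0.04,0]
    - [0.28,0,0,-0.04,0]
    - [0.28,0,0,0,-0.1745]
    - [0.28,0,0,0,-0.1745]
    - [0.28,0,0,0,-0.1745]
    - [0.28,0,0,0,-0.1745]
    - [0.28,0,0,0,-0.1745]
    - [0.28,0,0,0,-0.1745]
    - [0.28,0,0,0,-0.1745]
    - [0.28,0,0,0,-0.1745]
    - [0.28,0,0,0,-0.1745]
    - [0.28,0.025,0,0,0]
    - [0.28,0.03,0.02,0,0]
    - [0.28,0.02,0.03,0,0]
    - [0.28,0,0.03,0,0]
    - [0.28,0,0.015,0,0]
    - [0.28,0,0,0,0]

```text
clock: 12.98
eef_pos: [470.3, -128.0, 107.4]
eef_rot: [-3.142, -0.0, 3.001]
wrist_force: [0.3, -0.0, -0.0]
finger_gap: 59.8
finger_force: 0.0
```

>>> arm_command:
  plan:
    - [0.28,0,0,0.03,0]
    - [0.28,0,0,0.03,0]
    - [0.28,0,0,0.02,0]
    - [0.28,-0.007,0,0,0]
    - [0.28,-0.005,0,0,0]
    - [0.28,-0.002,0,0,0]
    - [0.28,-0.002,0,0,0]
    - [0.28,-0.002,0,0,0]
    - [0.28,-0.002,0,0,0]
    - [0.28,-0.001,0,0,0]
    - [0.28,0,0,0,0]
    - [0.28,0,0,0,0]

```text
clock: 14.48
eef_pos: [490.8, -130.8, 27.6]
eef_rot: [3.142, -0.0, 3.0]
wrist_force: [-5.4, 1.0, 3.5]
finger_gap: 60.4
finger_force: 2.2
```

```bash
python3 - <<'E'
from m import *
st(); c,P=pack()
E
```

```text
t 14.47 dock [-145.2   53.7] z 27.6 yaw-psi 1.5705 rot [ 3.142 -0.     3.   ] F [-5.4  1.   3.5] gap 60.4 j [-0.33  0.44  1.8  -0.    0.91 -1.76]
pack (np.int32(1121), array([456., 193.]), array([ 561.5, -139.5]), array([111.5,  62. ]), 81.8) [-143.9  -17.5]
```

>>> arm_command:
  plan:
    - [0.28,0.01,0,0,0]
    - [0.28,0.011,0,0,0]
    - [0.28,0,0,-0.04,0]
    - [0.28,0,0,-0.04,0]
    - [0.28,0,-0.035,0,0]
    - [0.28,0,-0.045,0,0]
    - [0.28,-0.025,-0.04,0,0]
    - [0.28,-0.03,-0.015,0,0]
    - [0.28,-0.0195,0,0,0]
    - [0.28,0,0,0,0.1745]
    - [0.28,0,0,0,0.1745]
    - [0.28,0,0,0,0.1745]
    - [0.28,0,0,0,0.1745]
    - [0.28,0,0,0,0.1745]
    - [0.28,0,0,0,0.1745]
    - [0.28,0,0,0,0.1745]
    - [0.28,0,0,0,0.1745]
    - [0.28,0,0,0,0.1745]
    - [0.28,0,0,0,0]

```text
clock: 16.9
eef_pos: [524.4, -272.0, 107.4]
eef_rot: [3.141, 0.0, 1.43]
wrist_force: [-0.3, 0.0, -0.3]
finger_gap: 59.9
finger_force: 0.0
```

```bash
python3 - <<'E'
from m import *
st(); c,P=pack()
E
```

```text
t 16.9 dock [-280.2    0.5] z 107.4 yaw-psi 0.0008 rot [3.141 0.    1.43 ] F [-0.3  0.  -0.3] gap 59.9 j [-0.54  0.48  1.51  0.    1.15 -0.4 ]
pack (np.int32(2755), array([462., 205.]), array([ 546.3, -137.3]), array([111.9,  92.9]), 81.9) [-143.8   -2.2]
```

>>> arm_command:
  plan:
    - [0.28,0,0.0025,0.03,0]
    - [0.28,0,0,0.03,0]
    - [0.28,0,0,0.02,0]
    - [0.28,0.02,0,0,0]
    - [0.28,0.03,0,0,0]
    - [0.28,0.012,0,0,0]
    - [0.28,0.005,0,0,0]
    - [0.28,0.005,0,0,0]
    - [0.28,0.006,-0.0001,0,0]
    - [0.28,0.006,-0.0001,0,0]
    - [0.28,0.006,-0.0001,0,0]
    - [0.28,0.006,-0.0001,0,0]
    - [0.28,0.006,-0.0001,0,0]
    - [0.28,0.006,-0.0001,0,0]
    - [0.28,0.006,-0.0001,0,0]
    - [0.28,0.006,-0.0001,0,0]
    - [0.28,0.006,-0.0001,0,0]
    - [0.28,0.004,-0.0001,0,0]
    - [0.28,0,0,0,0]

```text
clock: 19.32
eef_pos: [544.6, -143.3, 27.4]
eef_rot: [-3.142, -0.0, 1.429]
wrist_force: [0.4, -1.4, 0.4]
finger_gap: 60.1
finger_force: 0.3
```

```bash
cat >> m.py <<'E'
def packt():  # label-free: top face, front part only (avoid fingers)
    c=cam("top"); P=cloud(c); Z=P[...,2]; D=(P[...,:2]-O)@M.T; x0=dk(manip.read_state()["eef_pos"])[0]+20
    m=(Z>44)&(Z<60)&(abs(D[...,1])<80)&(D[...,0]>x0)&(D[...,0]<97)
    for o in rect(c,m,54,200): print("packfront",o,dk(o[2]).round(1), "front x",(dk(o[2])[0]+min(o[3],key=lambda a:abs(a-90) if 0 else 1e9 if abs(a-93)<3 else a)/2).round(1))
E
python3 - <<'E'
from m import *
st(); packt()
E
```

```text
t 19.32 dock [-150.    -1.4] z 27.4 yaw-psi -0.0001 rot [-3.142 -0.     1.429] F [ 0.4 -1.4  0.4] gap 60.1 j [-0.32  0.54  1.64  0.    0.97 -0.18]
packfront (np.int32(2477), array([429., 202.]), array([554.3, -74.3]), array([101.1,  92.7]), 82.0) [-80.3  -1.2] front x -29.8
```

>>> arm_command:
  plan:
    - [0.28,0.004,0,0,0]
    - [0.28,0.007,-0.0001,0,0]
    - [0.28,0.007,-0.0001,0,0]
    - [0.28,0.007,-0.0001,0,0]
    - [0.28,0.007,-0.0001,0,0]
    - [0.28,0.007,-0.0001,0,0]
    - [0.28,0.007,-0.0001,0,0]
    - [0.28,0.007,-0.0001,0,0]
    - [0.28,0.007,-0.0001,0,0]
    - [0.28,0.007,-0.0001,0,0]
    - [0.28,0.007,-0.0001,0,0]
    - [0.28,0.007,-0.0001,0,0]
    - [0.28,0.007,-0.0001,0,0]
    - [0.28,0.007,0,0,0]
    - [0.28,0.007,0,0,0]
    - [0.28,0.007,0,0,0]
    - [0.28,0.007,0,0,0]
    - [0.28,0.003,0,0,0]
    - [0.28,0,0,0,0]

```text
clock: 21.75
eef_pos: [560.3, -25.3, 27.6]
eef_rot: [3.141, -0.0, 1.43]
wrist_force: [0.1, -1.2, 1.0]
finger_gap: 60.0
finger_force: 0.0
```

```bash
python3 - <<'E'
from m import *
st(); packt()
E
```

```text
t 21.75 dock [-30.9  -0.3] z 27.6 yaw-psi 0.0001 rot [ 3.141 -0.     1.43 ] F [ 0.1 -1.2  1. ] gap 60.0 j [-0.11  0.53  1.65  0.    0.96  0.03]
packfront (np.int32(2269), array([366., 195.]), array([570.1,  44.4]), array([97.7, 92.7]), 82.3) [39.4 -0.1] front x 88.3
```

>>> arm_command:
  plan:
    - [0.28,0.004,0,0,0]
    - [0.28,0.003,0,0,0]
    - [0.28,0.002,0,0,0]
    - [0.28,0.001,0,0,0]
    - [0.28,0,0,0,0]

```text
clock: 22.42
eef_pos: [561.7, -15.6, 27.6]
eef_rot: [3.141, -0.0, 1.429]
wrist_force: [0.2, -3.2, 1.8]
finger_gap: 60.0
finger_force: 1.3
```

>>> arm_command:
  plan:
    - [0.28,0.001,0,0,0]
    - [0.28,0,0,0,0]

```text
clock: 22.68
eef_pos: [561.8, -14.7, 27.5]
eef_rot: [3.141, 0.0, 1.429]
wrist_force: [0.2, -3.8, 2.9]
finger_gap: 60.3
finger_force: 2.0
```

>>> arm_command:
  plan:
    - [0.28,0.001,0,0,0]
    - [0.28,0,0,0,0]

```text
clock: 22.92
eef_pos: [562.0, -13.7, 27.5]
eef_rot: [3.141, -0.0, 1.429]
wrist_force: [0.7, -3.5, 2.5]
finger_gap: 60.1
finger_force: 2.2
```

>>> arm_command:
  plan:
    - [0.28,0.001,0,0,0]
    - [0.28,0,0,0,0]

```text
clock: 23.18
eef_pos: [562.0, -13.2, 27.5]
eef_rot: [3.141, 0.001, 1.429]
wrist_force: [-1.2, -8.3, 5.2]
finger_gap: 60.0
finger_force: 3.9
```

>>> arm_command:
  plan:
    - [0.28,0.0005,0,0,0]
    - [0.28,0,0,0,0]

```text
clock: 23.42
eef_pos: [562.0, -13.1, 27.5]
eef_rot: [-3.142, 0.001, 1.429]
wrist_force: [-2.5, -11.1, 4.8]
finger_gap: 60.0
finger_force: 5.8
```

```bash
python3 - <<'E'
from m import *
st(); packt()
E
```

```text
t 23.43 dock [-18.7  -0.2] z 27.5 yaw-psi -0.0003 rot [-3.142e+00  1.000e-03  1.429e+00] F [ -2.5 -11.1   4.8] gap 60.0 j [-0.09  0.53  1.64 -0.    0.97  0.05]
packfront (np.int32(2111), array([360., 195.]), array([571.6,  56. ]), array([91.8, 92.7]), 82.0) [51.1  0. ] front x 97.0
```

>>> arm_command:
  plan:
    - [0.28,-0.004,0,0,0]
    - [0.28,-0.016,0,0,0]
    - [0.28,-0.02,0,0,0]
    - [0.28,0,0,-0.03,0]
    - [0.28,0,0,-0.05,0]
    - [-1,0,0,-0.043,0]
    - [-1,0,0,0,0]

```text
clock: 24.35
eef_pos: [557.6, -53.1, 153.7]
eef_rot: [3.136, -0.0, 1.429]
wrist_force: [-0.4, -0.1, -0.8]
finger_gap: 43.6
finger_force: 0.0
```

```bash
python3 - <<'E'
from m import *
st(); c,P=pack()
s=cam("scene")
for n,cc in(("top",c),("scene",s)):
    P=cloud(cc); Z=P[...,2]; D=(P[...,:2]-O)@M.T; r=np.hypot(D[...,0]-140,D[...,1]+19)
    g=cc["img"].astype(int).mean(2)
    for a,b in((0,6),(6,12),(12,15),(15,18),(18,21),(21,24),(24,28)):
        k=(r>=a)&(r<b)&(Z>50); print(n,a,k.sum(),np.nanmedian(Z[k]).round(1),np.nanmedian(g[k]))
    for z,lo in ((80,70),):
        m=(r<26)&(Z>lo)&(g>75)
        v,u=np.nonzero(m); w=np.nanmean(D[m],0); print(n,m.sum(),"centroid px",u.mean().round(1),v.mean().round(1),"dock",w.round(1),"Z",np.nanmedian(Z[m]))
cv2.imwrite("pics/key.png",np.hstack([cv2.resize(c["img"][150:230,280:360],(400,400)),cv2.resize(s["img"][235:315,305:385],(400,400))]))
E
```

```text
t 24.35 dock [-58.8  -1.5] z 153.7 yaw-psi -0.0008 rot [ 3.136 -0.     1.429] F [-0.4 -0.1 -0.8] gap 43.6 j [-0.16  0.37  1.56  0.    1.21 -0.02]
pack (np.int32(2646), array([365., 195.]), array([570.5,  48.4]), array([107.1,  92.5]), 81.8) [43.4  0. ]
top 0 32 82.3 101.33333333333333
top 6 94 81.9 100.33333333333333
top 12 85 80.3 81.33333333333333
top 15 72 72.7 28.333333333333332
top 18 102 72.2 26.666666666666668
top 21 120 69.1 89.66666666666666
top 24 160 60.3 161.16666666666669
top 191 centroid px 316.5 176.2 dock [140.3 -19.4] Z 81.66872516331568
scene 0 29 83.0 99.66666666666667
scene 6 84 83.0 100.0
scene 12 118 80.0 67.16666666666667
scene 15 55 72.9 26.333333333333332
scene 18 94 72.3 22.666666666666668
scene 21 175 66.9 30.0
scene 24 109 61.1 127.0
scene 187 centroid px 344.4 265.0 dock [140.6 -18.8] Z 82.66249594430315
```

View pics/key.png

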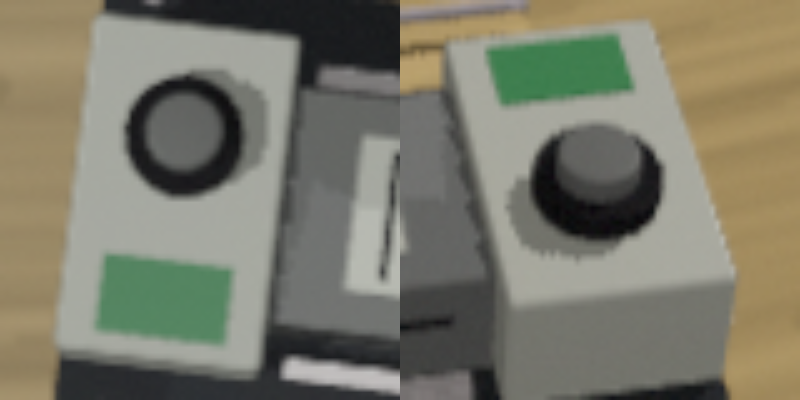

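The crops show the pack's front flush against the tester. The key is at (185,132) in the left panel and (600,160) in the right, standing about 10 mm above its black collar (top at z ≈ 82.5).

>>> arm_command:
  plan:
    - [-1,0.01,0,0,0]
    - [-1,0.03,0.004,0,0]
    - [-1,0.04,0.004,0,0]
    - [-1,0.04,0.004,0,0]
    - [-1,0.04,0.005,0,0]
    - [-1,0.03,0,0,0]
    - [-1,0.009,0,0,0]
    - [-1,0,0,0.02,0]
    - [-1,0,0,0.02,0]
    - [-1,0,0,0.015,0]
    - [-1,0,0,0,0]

```text
clock: 25.82
eef_pos: [600.8, 142.3, 94.2]
eef_rot: [-3.139, 0.001, 1.429]
wrist_force: [-0.2, -0.0, 0.4]
finger_gap: 0.2
finger_force: 0.0
```

```bash
python3 - <<'E'
from m import *
st()
E
```

```text
t 25.82 dock [140.6 -16.8] z 94.2 yaw-psi -0.0006 rot [-3.139e+00  1.000e-03  1.429e+00] F [-0.2 -0.   0.4] gap 0.2 j [ 0.17  0.55  1.43 -0.    1.16  0.32]
```

>>> arm_command:
  plan:
    - [-1,0,0.002,0.004,0]
    - [-1,0,0,0.004,0]
    - [-1,0,0,0.003,0]
    - [-1,0,0,0.002,0]
    - [-1,0,0,0.002,0]
    - [-1,0,0,0,0]

```text
clock: 26.58
eef_pos: [603.3, 142.5, 80.5]
eef_rot: [3.142, 0.0, 1.429]
wrist_force: [-1.9, 0.2, 0.9]
finger_gap: 0.6
finger_force: 0.9
```

>>> arm_command:
  plan:
    - [-1,0,0,0.001,0]
    - [-1,0,0,0.001,0]
    - [-1,0,0,0,0]

```text
clock: 26.95
eef_pos: [603.4, 142.6, 78.5]
eef_rot: [3.141, -0.0, 1.429]
wrist_force: [-0.6, 0.1, 2.3]
finger_gap: 0.5
finger_force: 1.4
```

>>> arm_command:
  plan:
    - [-1,0,0,0.001,0]
    - [-1,0,0,0.001,0]
    - [-1,0,0,0,0]

```text
clock: 27.32
eef_pos: [603.4, 142.5, 76.4]
eef_rot: [3.142, -0.0, 1.429]
wrist_force: [-2.2, -0.4, 3.1]
finger_gap: 0.2
finger_force: 1.9
```

>>> arm_command:
  plan:
    - [-1,0,0,0.001,0]
    - [-1,0,0,0,0]

```text
clock: 27.58
eef_pos: [603.4, 142.5, 76.2]
eef_rot: [3.141, -0.0, 1.429]
wrist_force: [-4.6, -1.2, 9.4]
finger_gap: 0.2
finger_force: 4.9
```

>>> arm_command:
  plan:
    - [-1,0,0,0.001,0]
    - [-1,0,0,0,0]
    - [-1,0,0,0,0]

```text
clock: 27.95
eef_pos: [603.5, 142.6, 76.0]
eef_rot: [3.141, -0.0, 1.429]
wrist_force: [-8.3, -1.1, 17.5]
finger_gap: 0.2
finger_force: 8.7
```

>>> arm_command:
  plan:
    - [-1,0,0,-0.003,0]
    - [-1,0,0,-0.004,0]
    - [-1,0,0,-0.01,0]
    - [-1,0,0,-0.03,0]
    - [-1,0,0,-0.05,0]
    - [-1,0,0,-0.04,0]
    - [-1,-0.03,0.0,0,0]
    - [-1,-0.05,0,0,0]
    - [-1,-0.06,0,0,0]
    - [-1,-0.06,0,0,0]
    - [-1,-0.05,0,0,0]
    - [-1,-0.02,0,0,0]
    - [-1,0,0,0,0]

```text
clock: 29.58
eef_pos: [565.2, -125.2, 211.5]
eef_rot: [-3.141, -0.0, 1.428]
wrist_force: [-0.2, 0.4, 0.5]
finger_gap: 0.6
finger_force: 0.0
```

```bash
python3 - <<'E'
from m import *
st(); c,P=pack()
Z=P[...,2]; D=(P[...,:2]-O)@M.T; r=np.hypot(D[...,0]-140.4,D[...,1]+19); print("key",np.nanmedian(Z[r<10]))
im=c["img"].astype(int);g=im.mean(2); sat=im.max(2)-im.min(2)
roi=np.zeros(Z.shape,bool); roi[138:240,330:440]=1
print(*rect(c,roi&(g>110)&(Z>8)&(Z<26)&(sat<40),16),sep="\n")
cv2.imwrite("pics/end.png",c["img"])
E
```

```text
t 29.57 dock [-129.1  -19.2] z 211.5 yaw-psi -0.0016 rot [-3.141 -0.     1.428] F [-0.2  0.4  0.5] gap 0.6 j [-0.28  0.36  1.43  0.    1.35 -0.14]
pack (np.int32(2647), array([365., 195.]), array([570.4,  48.4]), array([107.1,  92.8]), 81.9) [43.4  0.1]
key 82.481188401498
(np.int32(304), array([389., 170.]), array([623.1,   1. ]), array([167.4,   8.2]), 81.8)
(np.int32(352), array([379., 229.]), array([506.5,  19. ]), array([168.6,   8.2]), 81.9)
```

View pics/end.png

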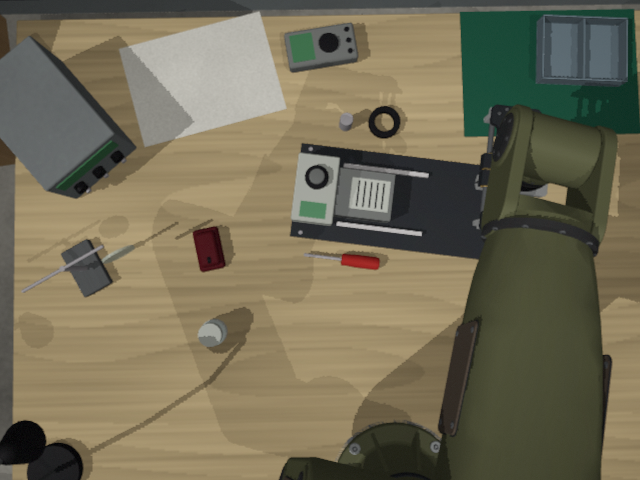

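The pack is home against the tester at (365,195), centred between the rails, and the key is back up at (317,176). Rails and bystanders haven't moved, and the arm is clear.

```bash
python3 -c "
from h import *
print(ticket.sign_off())"
```

```text
the job is handed in; nothing more can be done
None
```

The pack sits square against the tester on the lane's middle line, the test key was pressed fully down and came back up, and the rails and other items measured or looked unmoved; I handed the job in at about 30 s.

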